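Set out the furniture-foot sample board by height

TASK

Line up the four turned wooden feet on the sample board in order of height, one standing centred on each felt pad: the shortest on the pad next to the steel end stop, rising to the tallest at the far end. Keep each foot upright on its wide collar, set it down rather than dropping it, and leave the thread spool where it stands.

Things in the scene. Friction and masses are not known exactly. Their poses are not given: they have to be found in the camera images.
- foot_36: The shortest of four loose turned beech furniture feet, alike but for height: 36 mm high. Stands on its collar, 50 mm across, 9 mm thick; above 13 mm a straight stem 38 mm across, with a small black glide on top. Origin: centre of underside; z up the stem. At the start on the bare table (z=0) in a loose row nearer the robot than the board, over 80 mm (centres) from other feet and spool.
- foot_54: The second shortest of four loose turned beech furniture feet, alike but for height: 54 mm high. Stands on its collar, 50 mm across, 9 mm thick; above 13 mm a straight stem 38 mm across, with a small black glide on top. Origin: centre of underside; z up the stem. At the start on the bare table (z=0) in a loose row nearer the robot than the board, over 80 mm (centres) from other feet and spool.
- foot_72: The second tallest of four loose turned beech furniture feet, alike but for height: 72 mm high. Stands on its collar, 50 mm across, 9 mm thick; above 13 mm a straight stem 38 mm across, with a small black glide on top. Origin: centre of underside; z up the stem. At the start on the bare table (z=0) in a loose row nearer the robot than the board, over 80 mm (centres) from other feet and spool.
- foot_90: The tallest of four loose turned beech furniture feet, alike but for height: 90 mm high. Stands on its collar, 50 mm across, 9 mm thick; above 13 mm a straight stem 38 mm across, with a small black glide on top. Origin: centre of underside; z up the stem. At the start on the bare table (z=0) in a loose row nearer the robot than the board, over 80 mm (centres) from other feet and spool.
- pad_a: One of four identical dark grey round felt pads, 64 mm across, 3 mm thick, glued in a straight row 88 mm apart along a fixed plywood board (80 x 470 x 12 mm). Origin: centre of its underside, so its top is 15 mm above the table. The letter says nothing of its place in the row: read that from the positions.
- pad_b: One of four identical dark grey round felt pads, 64 mm across, 3 mm thick, glued in a straight row 88 mm apart along a fixed plywood board (80 x 470 x 12 mm). Origin: centre of its underside, so its top is 15 mm above the table. The letter says nothing of its place in the row: read that from the positions.
- pad_c: One of four identical dark grey round felt pads, 64 mm across, 3 mm thick, glued in a straight row 88 mm apart along a fixed plywood board (80 x 470 x 12 mm). Origin: centre of its underside, so its top is 15 mm above the table. The letter says nothing of its place in the row: read that from the positions.
- pad_d: One of four identical dark grey round felt pads, 64 mm across, 3 mm thick, glued in a straight row 88 mm apart along a fixed plywood board (80 x 470 x 12 mm). Origin: centre of its underside, so its top is 15 mm above the table. The letter says nothing of its place in the row: read that from the positions.
- stop: Steel end stop, fixed on the board in line with the pads, 73 mm from the nearest pad's centre: flat foot 70 x 34 mm with an upright plate across the board, 5 mm thick, top 72 mm above the table. It may be at either end; the other end has only a low dark batten, 10 mm high. Origin: centre of its underside, on the board's top.
- spool: A loose thread spool, a bystander among the feet: 52 mm across, 50 mm high, white flanges at both ends and ochre thread between. Origin: centre of its underside. To be left alone.
Not all that is in view belongs to the job. What is shaped like the foot_36 but pink is not meant. What is shaped like the foot_54 but purple is not meant.

How it is judged:
At the end, for the whole second after the job is handed in: Counting from the steel stop, the feet of 36, 54, 72 and 90 mm stand on pads 1, 2, 3 and 4: axis within 12 mm of the pad's centre, origin 10 to 20 mm above the table, upright within 0.1 rad, released and at rest; the spool within 30 mm of its start (((horizontal distance between foot_36 and pad_a below 0.012 m and horizontal distance between pad_a and stop between 0 and 0.117 m) or (horizontal distance between foot_36 and pad_b below 0.012 m and horizontal distance between pad_b and stop between 0 and 0.117 m) or (horizontal distance between foot_36 and pad_c below 0.012 m and horizontal distance between pad_c and stop between 0 and 0.117 m) or (horizontal distance between foot_36 and pad_d below 0.012 m and horizontal distance between pad_d and stop between 0 and 0.117 m)) and height (world z) of foot_36 between 0.01 and 0.02 m and angle between each of foot_36, foot_54, foot_72, foot_90's own z axis and vertical below 0.1 rad and linear speed of each of foot_36, foot_54, foot_72, foot_90 below 0.02 m/s and angular speed of each of foot_36, foot_54, foot_72, foot_90 below 0.2 rad/s and contact force between each of foot_36, foot_54, foot_72, foot_90 and the fingers below 0.1 N and ((horizontal distance between foot_54 and pad_a below 0.012 m and horizontal distance between pad_a and stop between 0.117 and 0.205 m) or (horizontal distance between foot_54 and pad_b below 0.012 m and horizontal distance between pad_b and stop between 0.117 and 0.205 m) or (horizontal distance between foot_54 and pad_c below 0.012 m and horizontal distance between pad_c and stop between 0.117 and 0.205 m) or (horizontal distance between foot_54 and pad_d below 0.012 m and horizontal distance between pad_d and stop between 0.117 and 0.205 m)) and height (world z) of foot_54 between 0.01 and 0.02 m and ((horizontal distance between foot_72 and pad_a below 0.012 m and horizontal distance between pad_a and stop between 0.205 and 0.293 m) or (horizontal distance between foot_72 and pad_b below 0.012 m and horizontal distance between pad_b and stop between 0.205 and 0.293 m) or (horizontal distance between foot_72 and pad_c below 0.012 m and horizontal distance between pad_c and stop between 0.205 and 0.293 m) or (horizontal distance between foot_72 and pad_d below 0.012 m and horizontal distance between pad_d and stop between 0.205 and 0.293 m)) and height (world z) of foot_72 between 0.01 and 0.02 m and ((horizontal distance between foot_90 and pad_a below 0.012 m and horizontal distance between pad_a and stop between 0.293 and 1 m) or (horizontal distance between foot_90 and pad_b below 0.012 m and horizontal distance between pad_b and stop between 0.293 and 1 m) or (horizontal distance between foot_90 and pad_c below 0.012 m and horizontal distance between pad_c and stop between 0.293 and 1 m) or (horizontal distance between foot_90 and pad_d below 0.012 m and horizontal distance between pad_d and stop between 0.293 and 1 m)) and height (world z) of foot_90 between 0.01 and 0.02 m and distance of spool from where it was at the start of the episode below 0.03 m); the robot touches nothing.
It fails at once if a foot is tipped over (leans more than 0.7 rad) (angle between any of foot_36, foot_54, foot_72, foot_90's own z axis and vertical above 0.7 rad).
It fails at once if a foot is dropped: in the air with its underside more than 50 mm above the table and no finger touching it ((height (world z) of foot_36 above 0.05 m and contact force between foot_36 and the fingers below 0.05 N) or (height (world z) of foot_54 above 0.05 m and contact force between foot_54 and the fingers below 0.05 N) or (height (world z) of foot_72 above 0.05 m and contact force between foot_72 and the fingers below 0.05 N) or (height (world z) of foot_90 above 0.05 m and contact force between foot_90 and the fingers below 0.05 N)).
It fails at once if the thread spool is shifted by more than 30 mm (distance of spool from where it was at the start of the episode above 0.03 m).
It also fails if it takes over 109 s, if anything falls off the work surface, if the arm or the gripper's body presses on something with over 40 N, if the wrist force passes 120 N, or if a joint passes its speed limit or range.

ROBOT

A 6-joint arm with a two-finger parallel gripper is mounted at the origin on the work surface. World frame = base frame: x ahead of the robot, y to its left, z up, the work surface at z = 0. Lengths are in m, angles in rad, forces in N, time in s.
With the tool pointing down it reaches from about 0.425 to 0.95 m from the base axis. Payload 3.5 kg.
Tool frame: the origin (TCP) lies at the very end of the fingers, on their centre line; the grasp point (between the pads) lies 19 mm behind it; z points along the fingers, y is the direction in which the jaws open and shut (so a half turn about z gives the same grasp; the last joint's range is limited). The gripper opens to 85 mm and grips with 20 to 120 N. Pads are 22 mm wide; open, the fingers measure 114 mm over their backs; the gripper's body (76 mm by 85 mm) begins 54 mm behind the grasp point. The pads swing forward as they close: fully open they stand 13 mm farther back than shut.
Start: joints at [-1.289, 0.286, 1.577, -0, 1.279, -0.15], TCP at [0.283, -0.613, 0.231] pointing down, gripper open.
Joint ranges: [-2.77, 2.77], [-0.9, 2.22], [0.21, 2.48], [-1.53, 4.67], [0.24, 2.81], [-2.84, 2.84]. Speed limits (rad/s): [2.79, 2.79, 3.14, 3.14, 3.14, 3.14].

INTERFACE

Orientations are given as a unit quaternion [x, y, z, w].
In Python, from plant import get_state, vision, ctrl, cut_out gives the robot as it stands.
- The arm moves only by the tool jog_arm, never from a script. Its argument "commands" is text: rows parted by semicolons, each of 6 numbers parted by spaces: the shift along the world's x, y, z in m, then the turn, a rotation vector about the world's x, y, z in rad. A call has 1 to 20 rows; each row is the pose to reach, as a shift and turn from the pose commanded when the call began; what a row does not reach only later rows make up. A row lasts 1/8 s, in which the tool goes at most 62.5 mm and 10.7 degrees, less where a joint would pass 70% of its speed; a pose out of reach is approached as far as the arm can. A call with a gripper value outside its range is refused whole. "gripper" is the opening in per cent of the stroke, from 0 (shut) to 100 (fully open), set as the call begins (left out, the last holds). The fingers move at their own pace and stop on an object; "grip_force" is the grip in N (left out, the last holds). Time passes only in rows, so rows that repeat a pose let the fingers close. It gives the time, the measured TCP pose, the force and the opening at its end, in the units of the state.
- get_state(): the state, without advancing time (a new reading comes with each control period).
- vision.read_camera(name): name is "side" or "top"; returns a dict with "frame" (384x512x3 uint8, red, green, blue), "z_map" (384x512 float32, m along the optical axis (not along the pixel's ray), 0 where there is no reading), "fx", "fy", "cx", "cy" (pixels), "R" (3x3) and "t" (3): a world point X has camera coordinates R X + t. Camera axes: x right, y down, z forward; pixel columns grow to the right and rows downward; lengths in m; the calibration is good to about 2 mm. A picture is of the moment at which its call begins.
- ctrl.sign_off(): hands the job in, once; it reports no verdict.
Trained networks look in the newest picture that a camera, given by its name, has taken for a name from the list of things; names that differ only in an ending like _2 or _b are one class to them, and where a whole thing is asked for, a point or a joint stands for the part that bears it (a point fixed in the world has none). Each returns a list of dicts, best first, with "conf" (0 to 1); they miss things now and then, are a little off and sometimes report something else, mostly with a low value. They report only what shows in the picture. A call takes as long as a camera call. They do not tell look-alikes from the thing itself.
- cut_out(camera, query): "pixels" (384x512 bool, what is visible of it) and "box" ([centre column, centre row, width, height] in pixels, round what is visible of it).
The state is a dict: "time": time; "qpos": joint angles; "dq": joint speeds; "joint_efforts": joint torques, N m; "eef_pos": TCP position; "tcp_rot": TCP orientation; "contact_force": force on the tool from outside, world axes, zero at the start; "wrist_torque": the same for the moment, N m; "opening": opening from 0.0 (shut) to 1.0 (fully open).
Only numpy, scipy, OpenCV 4.12 (cv2) and the standard library are available. Lean on these libraries where they do the work, as an engineer would, in place of code of your own. Each camera call takes 0.05 s, during which the arm holds its last target.

## Working session

There is one attempt and no reset: what is moved stays moved. The work goes in short steps, Python scripts to look and compute and a tool call to move; the robot and the scene stay as the last step left them, time stands still between calls to the robot, and variables do not carry over. Pictures are saved under pics/ and viewed, and the job is handed in when it is done.

Besides the shell and the picture viewer there is one more tool, called after ">>>" by a JSON object that holds its "api" and its "payload", one argument or row to a line. jog_arm: Moves the arm, as the interface text tells. Its arguments: {"type":"object","properties":{"commands":{"type":"string"},"gripper":{"type":"number"},"grip_force":{"type":"number"}},"required":["commands"]}

```bash
mkdir -p pics; ls; python3 - <<'E'
from plant import get_state, vision, ctrl, cut_out
import cv2,numpy as np
s=get_state();print({k:np.round(v,3).tolist() for k,v in s.items()})
for n in("top","side"):
    c=vision.read_camera(n);cv2.imwrite(f"pics/{n}0.png",c["frame"][:,:,::-1])
    print(n,c["fx"],c["cx"],c["cy"],np.round(c["R"],3).tolist(),np.round(c["t"],3).tolist())
E
```

```text
pics
{'time': 0.0, 'qpos': [-1.289, 0.287, 1.578, -0.0, 1.279, -0.15], 'dq': [0.002, 0.002, 0.001, 0.001, -0.0, -0.001], 'joint_efforts': [-0.001, -40.599, -29.262, -0.0, 0.006, -0.0], 'eef_pos': [0.282, -0.612, 0.23], 'tcp_rot': [0.977, 0.214, -0.0, -0.001], 'contact_force': [-0.264, -0.884, -0.898], 'wrist_torque': [-0.034, -0.035, -0.021], 'opening': 1.0}
top 426.0496962439554 252.55818051617038 192.69875651724124 [[0.019, -1.0, 0.011], [-0.995, -0.02, -0.098], [0.099, -0.009, -0.995]] [0.039, 0.525, 1.101]
side 347.9412826844189 262.3723015084887 186.64574739968143 [[0.856, -0.516, 0.024], [-0.24, -0.439, -0.866], [0.457, 0.736, -0.5]] [-0.425, 0.185, 0.522]
```

View pics/top0.png

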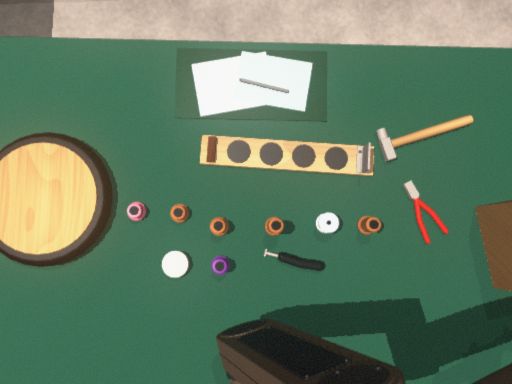

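View pics/side0.png

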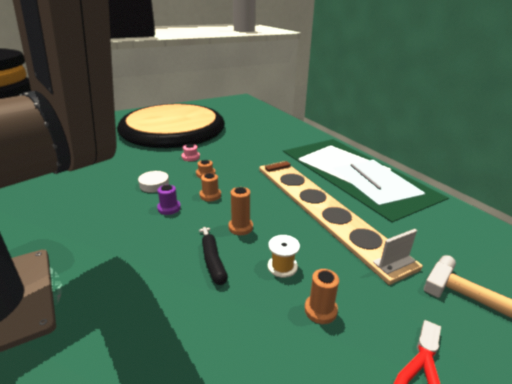

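```bash
cat > h.py <<'E'
from plant import get_state, vision, ctrl, cut_out
import cv2,numpy as np
def world(c):
    z=c["z_map"];v,u=np.mgrid[:384,:512]
    P=np.stack([(u-c["cx"])/c["fx"]*z,(v-c["cy"])/c["fy"]*z,z],-1)
    return (P-c["t"])@c["R"]
E
python3 - <<'E'
from h import *
c=vision.read_camera("top");W=world(c)
for q in ["foot_36","foot_54","foot_72","foot_90","pad_a","stop","spool"]:
    for d in cut_out("top",q):
        m=d["pixels"]&(c["z_map"]>0);p=W[m]
        if len(p)==0: continue
        zt=np.percentile(p[:,2],90);t=p[p[:,2]>zt-.006]
        mid=(t.min(0)+t.max(0))/2
        print(q,round(d["conf"],2),np.round(d["box"],0),"n",len(p),"ztop",zt.round(4),"mean",t.mean(0).round(4)[:2],"mid",mid.round(4)[:2],"ext",np.ptp(t,axis=0).round(3)[:2],"rgb",c["frame"][m].mean(0).round())
E
```

```text
foot_36 0.83 [138. 213.  21.  13.] n 266 ztop 0.0367 mean [0.4713 0.3574] mid [0.4718 0.356 ] ext [0.037 0.034] rgb [175. 119. 127.]
foot_36 0.75 [368. 224.  24.  20.] n 312 ztop 0.0726 mean [ 0.4468 -0.2561] mid [ 0.4462 -0.2573] ext [0.036 0.036] rgb [147.  97.  64.]
foot_36 0.71 [364. 161.  12.  32.] n 361 ztop 0.0699 mean [ 0.6169 -0.2457] mid [ 0.6193 -0.2455] ext [0.066 0.006] rgb [173. 159. 144.]
foot_36 0.63 [220. 263.  19.  19.] n 300 ztop 0.055 mean [0.3337 0.1298] mid [0.3329 0.1307] ext [0.035 0.036] rgb [115.  76. 125.]
foot_36 0.61 [220. 227.  18.  20.] n 275 ztop 0.0544 mean [0.4355 0.1371] mid [0.4352 0.1373] ext [0.033 0.034] rgb [152. 103.  68.]
foot_36 0.59 [181. 213.  21.  20.] n 284 ztop 0.0362 mean [0.4686 0.2434] mid [0.4687 0.2428] ext [0.037 0.036] rgb [151. 105.  70.]
foot_36 0.53 [275. 227.  18.  20.] n 263 ztop 0.0909 mean [ 0.4386 -0.0086] mid [ 0.4385 -0.0089] ext [0.035 0.033] rgb [156. 104.  67.]
foot_54 0.83 [138. 213.  21.  13.] n 266 ztop 0.0367 mean [0.4713 0.3574] mid [0.4718 0.356 ] ext [0.037 0.034] rgb [175. 119. 127.]
foot_54 0.75 [368. 224.  
[... 2768 characters left out ...]
64 0.062] rgb [119. 109.  96.]
pad_a 0.89 [238. 151.  21.  23.] n 432 ztop 0.0171 mean [0.6387 0.0902] mid [0.6386 0.0901] ext [0.064 0.06 ] rgb [123. 113. 101.]
pad_a 0.81 [334. 159.  23.  22.] n 411 ztop 0.0171 mean [ 0.6249 -0.1726] mid [ 0.6237 -0.172 ] ext [0.061 0.06 ] rgb [107.  97.  86.]
pad_a 0.67 [301. 158.  26.  23.] n 396 ztop 0.0173 mean [ 0.6283 -0.0851] mid [ 0.6284 -0.0854] ext [0.058 0.06 ] rgb [109.  99.  89.]
stop 0.58 [364. 158.  17.  33.] n 393 ztop 0.0697 mean [ 0.6197 -0.246 ] mid [ 0.6208 -0.2473] ext [0.069 0.01 ] rgb [176. 161. 144.]
spool 0.96 [328. 224.  21.  24.] n 370 ztop 0.0516 mean [ 0.4489 -0.1474] mid [ 0.4485 -0.1482] ext [0.049 0.05 ] rgb [233. 234. 235.]
```

The top view shows the beech feet at 72 mm (368,224), 90 mm (275,227), 54 mm (219,226) and 36 mm (180,213). The pink foot (137,211) and the purple one (220,265) are decoys. The spool is at (328,223), and the stop is at the right end of the board (365,158), which is −y. The depth heights match these identities. I'll start with foot_72, going to pad 3.

>>> {"api": "jog_arm", "payload": {
  "commands": "0.02 0.05 0 0 0 0.18; 0.047 0.1 0 0 0 0.36; 0.07 0.15 0 0 0 0.54; 0.093 0.2 -0.02 0 0 0.72; 0.116 0.25 -0.04 0 0 0.9; 0.14 0.3 -0.06 0 0 1.09; 0.163 0.356 -0.08 0 0 1.09; 0.163 0.356 -0.08 0 0 1.09; 0.163 0.356 -0.08 0 0 1.09; 0.163 0.356 -0.08 0 0 1.09",
  "gripper": 80,
  "grip_force": 40
}}

```text
time: 1.75
eef_pos: [0.4457, -0.2587, 0.1523]
tcp_rot: [0.725, 0.689, -0.0, 0.001]
contact_force: [-0.4, 0.1, 0.3]
opening: 0.804
```

>>> {"api": "jog_arm", "payload": {
  "commands": "0 0.001 -0.03 0 0 0; 0 0.001 -0.06 0 0 0; 0 0.001 -0.09 0 0 0; 0 0.001 -0.105 0 0 0; 0 0.001 -0.116 0 0 0; 0 0.001 -0.116 0 0 0; 0 0.001 -0.116 0 0 0"
}}

```text
time: 2.62
eef_pos: [0.4461, -0.2567, 0.0363]
tcp_rot: [0.724, 0.69, 0.0, 0.001]
contact_force: [-0.2, -0.5, 0.4]
opening: 0.801
```

```bash
python3 - <<'E'
from h import *
for n in("top","side"):
    c=vision.read_camera(n);cv2.imwrite(f"pics/{n}1.png",c["frame"][:,:,::-1])
print(get_state()["eef_pos"],get_state()["contact_force"])
E
```

```text
[ 0.44619465 -0.25653519  0.03638383] [0.04267519 0.44089908 0.2044702 ]
```

View pics/side1.png

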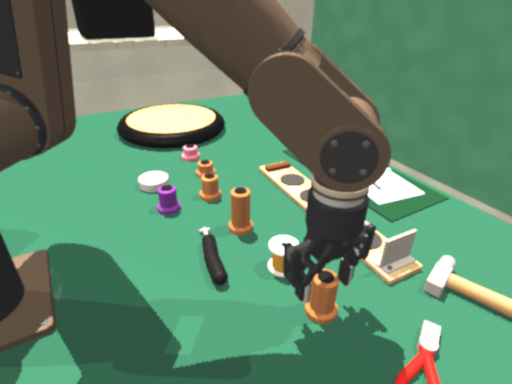

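The fingers straddle the 72 mm foot at (322,295), clear of the spool. I'll close on it.

>>> {"api": "jog_arm", "payload": {
  "commands": "0 0 0 0 0 0; 0 0 0 0 0 0; 0 0 0 0 0 0; 0 0 0 0 0 0; 0 0 0 0 0 0; 0 0 0 0 0 0",
  "gripper": 0
}}

```text
time: 3.48
eef_pos: [0.446, -0.2563, 0.0359]
tcp_rot: [0.724, 0.69, 0.0, 0.001]
contact_force: [-0.8, 0.6, 5.5]
opening: 0.426
```

>>> {"api": "jog_arm", "payload": {
  "commands": "0 0 0.015 0 0 0; 0 0 0.038 0 0 0; 0.03 0 0.038 0 0 0; 0.07 0.01 0.038 0 0 0; 0.084 0.045 0.038 0 0 0; 0.084 0.09 0.038 0 0 0; 0.084 0.135 0.038 0 0 0; 0.084 0.18 0.038 0 0 0; 0.09 0.22 0.038 0 0 0; 0.12 0.25 0.038 0 0 0; 0.155 0.259 0.038 0 0 0; 0.18 0.259 0.038 0 0 0; 0.187 0.259 0.038 0 0 0; 0.187 0.259 0.038 0 0 0; 0.187 0.259 0.03 0 0 0; 0.187 0.259 0.024 0 0 0; 0.187 0.259 0.02 0 0 0; 0.187 0.259 0.02 0 0 0; 0.187 0.259 0.02 0 0 0"
}}

```text
time: 5.85
eef_pos: [0.6326, 0.003, 0.0554]
tcp_rot: [0.724, 0.69, 0.0, 0.0]
contact_force: [0.3, -0.4, -0.7]
opening: 0.433
```

```bash
python3 - <<'E'
from h import *
for n in("top","side"):
    c=vision.read_camera(n);cv2.imwrite(f"pics/{n}2.png",c["frame"][:,:,::-1])
print(get_state()["eef_pos"],get_state()["contact_force"])
E
```

```text
[0.63275192 0.00296029 0.05563075] [-0.63763749 -0.12189304 -0.5001556 ]
```

View pics/side2.png

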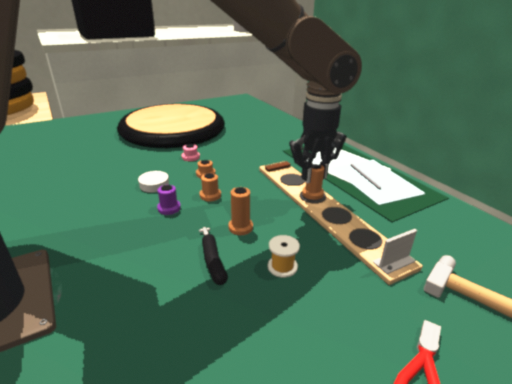

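The foot is held upright over the third pad at (316,190). I'll lower the last few mm slowly, then check.

>>> {"api": "jog_arm", "payload": {
  "commands": "0 0 -0.002 0 0 0; 0 0 -0.004 0 0 0; 0 0 -0.005 0 0 0; 0 0 -0.005 0 0 0"
}}

```text
time: 6.45
eef_pos: [0.6326, 0.003, 0.0509]
tcp_rot: [0.724, 0.69, -0.0, -0.0]
contact_force: [-1.2, 1.0, 3.7]
opening: 0.428
```

>>> {"api": "jog_arm", "payload": {
  "commands": "0 0 0 0 0 0; 0 0 0 0 0 0; 0 0 0 0 0 0; 0 0 0 0 0 0; 0 0 0.02 0 0 0; 0 0 0.06 0 0 0; 0 0 0.1 0 0 0; -0.04 -0.002 0.11 0 0 0; -0.09 -0.005 0.11 0 0 0; -0.14 -0.01 0.11 0 0 0; -0.18 -0.012 0.11 0 0 0; -0.194 -0.012 0.11 0 0 0; -0.194 -0.012 0.11 0 0 0; -0.194 -0.012 0.11 0 0 0",
  "gripper": 80
}}

```text
time: 8.2
eef_pos: [0.44, -0.0093, 0.1613]
tcp_rot: [0.724, 0.69, 0.001, 0.001]
contact_force: [0.9, 0.2, -0.5]
opening: 0.796
```

```bash
python3 - <<'E'
from h import *
for n in("top","side"):
    c=vision.read_camera(n);cv2.imwrite(f"pics/{n}3.png",c["frame"][:,:,::-1])
print(get_state()["eef_pos"],get_state()["contact_force"])
E
```

```text
[ 0.43968126 -0.00915471  0.16069376] [-0.94511668  0.30012587 -0.11256468]
```

View pics/side3.png

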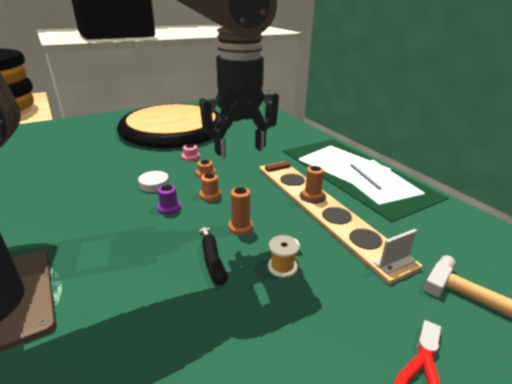

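View pics/top3.png

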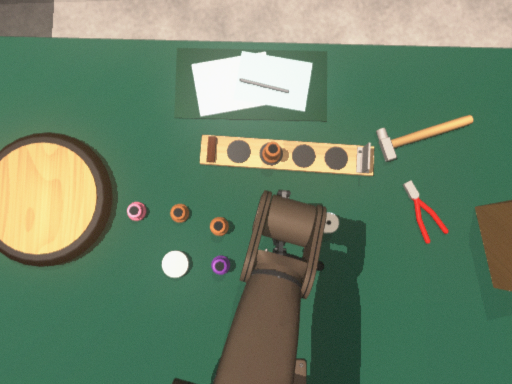

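The 72 mm foot stands centred on pad 3, at (271,153) in the top view and (314,185) in the side view. The gripper is above the 90 mm foot.

>>> {"api": "jog_arm", "payload": {
  "commands": "-0.001 0 -0.03 0 0 0; -0.001 0 -0.06 0 0 0; -0.001 0 -0.09 0 0 0; -0.001 0 -0.105 0 0 0; -0.001 0 -0.115 0 0 0; -0.001 0 -0.115 0 0 0; -0.001 0 -0.115 0 0 0"
}}

```text
time: 9.18
eef_pos: [0.4384, -0.0092, 0.0463]
tcp_rot: [0.724, 0.69, 0.001, 0.001]
contact_force: [0.6, 0.3, 0.2]
opening: 0.797
```

>>> {"api": "jog_arm", "payload": {
  "commands": "0 0 0 0 0 0; 0 0 0 0 0 0; 0 0 0 0 0 0; 0 0 0 0 0 0; 0 0 0 0 0 0; 0 0 0 0 0 0",
  "gripper": 0
}}

```text
time: 9.93
eef_pos: [0.4381, -0.0092, 0.0461]
tcp_rot: [0.724, 0.69, 0.0, 0.0]
contact_force: [-0.5, 0.3, 6.2]
opening: 0.432
```

>>> {"api": "jog_arm", "payload": {
  "commands": "0 0 0.015 0 0 0; 0 0 0.038 0 0 0; 0.03 0 0.038 0 0 0; 0.07 0.01 0.038 0 0 0; 0.085 0.045 0.038 0 0 0; 0.09 0.08 0.038 0 0 0; 0.105 0.098 0.038 0 0 0; 0.14 0.099 0.038 0 0 0; 0.175 0.099 0.038 0 0 0; 0.195 0.099 0.038 0 0 0; 0.2 0.099 0.038 0 0 0; 0.2 0.099 0.036 0 0 0; 0.2 0.099 0.03 0 0 0; 0.2 0.099 0.024 0 0 0; 0.2 0.099 0.02 0 0 0; 0.2 0.099 0.018 0 0 0; 0.2 0.099 0.016 0 0 0; 0.2 0.099 0.015 0 0 0; 0.2 0.099 0.015 0 0 0"
}}

```text
time: 12.3
eef_pos: [0.6377, 0.09, 0.0612]
tcp_rot: [0.724, 0.69, 0.0, 0.0]
contact_force: [-2.4, 0.6, 2.8]
opening: 0.434
```

```bash
python3 - <<'E'
from h import *
for n in("top","side"):
    c=vision.read_camera(n);cv2.imwrite(f"pics/{n}4.png",c["frame"][:,:,::-1])
print(get_state()["eef_pos"],get_state()["contact_force"])
E
```

```text
[0.63771226 0.08999434 0.06115418] [-2.13760087  0.12087577  4.96235783]
```

View pics/side4.png

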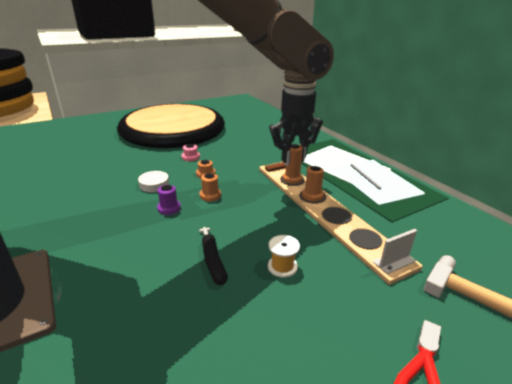

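The 90 mm foot rests on pad 4 at (293,167) with light contact. I'll release it and go over the 54 mm foot.

>>> {"api": "jog_arm", "payload": {
  "commands": "0 0 0 0 0 0; 0 0 0 0 0 0; 0 0 0 0 0 0; 0 0 0 0 0 0; 0 0 0.02 0 0 0; 0 0 0.06 0 0 0; 0 0 0.09 0 0 0; -0.04 0.01 0.09 0 0 0; -0.09 0.02 0.09 0 0 0; -0.14 0.035 0.08 0 0 0; -0.18 0.047 0.06 0 0 0; -0.202 0.047 0.05 0 0 0; -0.202 0.047 0.04 0 0 0; -0.202 0.047 0.04 0 0 0; -0.202 0.047 0.04 0 0 0",
  "gripper": 80
}}

```text
time: 14.28
eef_pos: [0.4372, 0.1369, 0.1013]
tcp_rot: [0.724, 0.689, 0.001, 0.001]
contact_force: [0.3, -1.1, 0.4]
opening: 0.799
```

```bash
python3 - <<'E'
from h import *
for n in("top","side"):
    c=vision.read_camera(n);cv2.imwrite(f"pics/{n}5.png",c["frame"][:,:,::-1])
print(get_state()["eef_pos"],get_state()["contact_force"])
E
```

```text
[0.43681994 0.13685186 0.10108562] [ 0.31986791  0.53266334 -0.37460995]
```

View pics/side5.png

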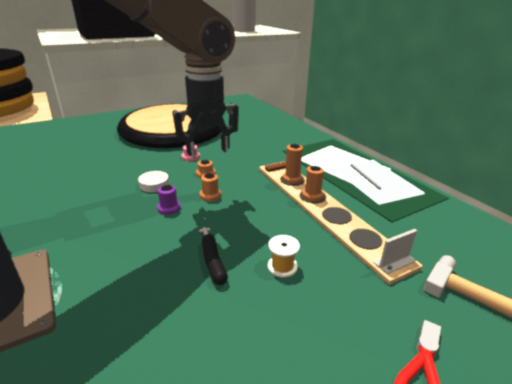

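The 90 mm foot stands on pad 4 at (293,163) and the 72 mm foot on pad 3. Nothing else has moved. Next I'll pick up the 54 mm foot.

>>> {"api": "jog_arm", "payload": {
  "commands": "-0.001 0 -0.03 0 0 0; -0.001 0 -0.055 0 0 0; -0.001 0 -0.07 0 0 0; -0.001 0 -0.076 0 0 0; -0.001 0 -0.076 0 0 0; -0.001 0 -0.076 0 0 0"
}}

```text
time: 15.12
eef_pos: [0.4354, 0.1371, 0.0252]
tcp_rot: [0.724, 0.69, 0.001, 0.001]
contact_force: [0.2, 0.0, 0.3]
opening: 0.802
```

>>> {"api": "jog_arm", "payload": {
  "commands": "0 0 0 0 0 0; 0 0 0 0 0 0; 0 0 0 0 0 0; 0 0 0 0 0 0; 0 0 0 0 0 0; 0 0 0 0 0 0",
  "gripper": 0
}}

```text
time: 15.88
eef_pos: [0.4352, 0.1371, 0.0252]
tcp_rot: [0.724, 0.69, 0.0, 0.0]
contact_force: [-2.0, -0.8, 5.3]
opening: 0.43
```

>>> {"api": "jog_arm", "payload": {
  "commands": "0 0 0.015 0 0 0; 0 0 0.038 0 0 0; 0.03 0 0.038 0 0 0; 0.07 -0.01 0.038 0 0 0; 0.09 -0.04 0.038 0 0 0; 0.092 -0.085 0.038 0 0 0; 0.092 -0.13 0.038 0 0 0; 0.092 -0.175 0.038 0 0 0; 0.1 -0.21 0.038 0 0 0; 0.13 -0.222 0.038 0 0 0; 0.165 -0.222 0.038 0 0 0; 0.188 -0.222 0.038 0 0 0; 0.193 -0.222 0.038 0 0 0; 0.193 -0.222 0.036 0 0 0; 0.193 -0.222 0.029 0 0 0; 0.193 -0.222 0.022 0 0 0; 0.193 -0.222 0.018 0 0 0; 0.193 -0.222 0.016 0 0 0; 0.193 -0.222 0.015 0 0 0; 0.193 -0.222 0.015 0 0 0"
}}

```text
time: 18.38
eef_pos: [0.6279, -0.0851, 0.0402]
tcp_rot: [0.724, 0.69, 0.0, 0.0]
contact_force: [-2.9, 0.5, 3.8]
opening: 0.431
```

```bash
python3 - <<'E'
from h import *
for n in("top","side"):
    c=vision.read_camera(n);cv2.imwrite(f"pics/{n}6.png",c["frame"][:,:,::-1])
print(get_state()["eef_pos"],get_state()["contact_force"])
E
```

```text
[ 0.62790801 -0.08511834  0.0402416 ] [-2.8126384   1.333976    6.48474528]
```

View pics/side6.png

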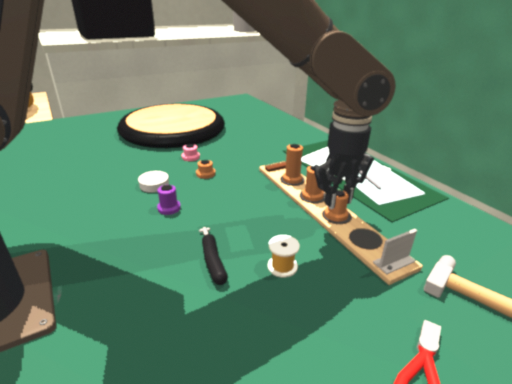

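The 54 mm foot is on pad 2 at (337,207). I'll release it and go to the 36 mm foot.

>>> {"api": "jog_arm", "payload": {
  "commands": "0 0 0 0 0 0; 0 0 0 0 0 0; 0 0 0 0 0 0; 0 0 0 0 0 0; 0 0 0.02 0 0 0; 0 0 0.06 0 0 0; -0.03 0 0.09 0 0 0; -0.08 0.02 0.1 0 0 0; -0.1 0.06 0.1 0 0 0; -0.11 0.11 0.1 0 0 0; -0.12 0.16 0.1 0 0 0; -0.13 0.21 0.1 0 0 0; -0.14 0.26 0.09 0 0 0; -0.15 0.3 0.07 0 0 0; -0.159 0.328 0.05 0 0 0; -0.159 0.328 0.04 0 0 0; -0.159 0.328 0.04 0 0 0; -0.159 0.328 0.04 0 0 0",
  "gripper": 80
}}

```text
time: 20.72
eef_pos: [0.4697, 0.2423, 0.0805]
tcp_rot: [0.725, 0.689, 0.001, 0.001]
contact_force: [0.5, -0.0, -0.0]
opening: 0.799
```

```bash
python3 - <<'E'
from h import *
for n in("top","side"):
    c=vision.read_camera(n);cv2.imwrite(f"pics/{n}7.png",c["frame"][:,:,::-1])
print(get_state()["eef_pos"],get_state()["contact_force"])
E
```

```text
[0.46964773 0.24234491 0.08045585] [ 0.8439379  -0.01586741 -0.11099892]
```

View pics/side7.png

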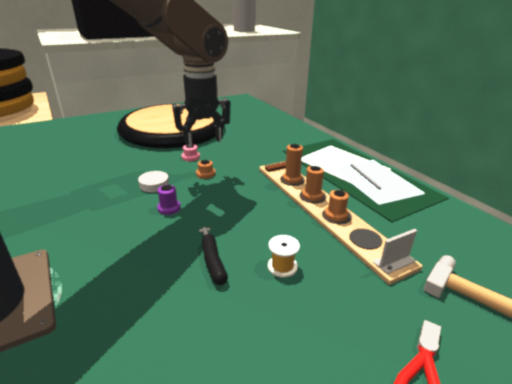

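Three feet are standing in place. Next is a low grasp on the 36 mm stem, with the tips just above the collar.

>>> {"api": "jog_arm", "payload": {
  "commands": "-0.001 0 -0.02 0 0 0; -0.001 0 -0.04 0 0 0; -0.001 0 -0.055 0 0 0; -0.001 0 -0.062 0 0 0; -0.001 0 -0.066 0 0 0; -0.001 0 -0.066 0 0 0; -0.001 0 -0.066 0 0 0"
}}

```text
time: 21.7
eef_pos: [0.468, 0.2432, 0.0139]
tcp_rot: [0.724, 0.69, 0.001, 0.0]
contact_force: [0.0, 0.3, 0.0]
opening: 0.801
```

>>> {"api": "jog_arm", "payload": {
  "commands": "0 0 0 0 0 0; 0 0 0 0 0 0; 0 0 0 0 0 0; 0 0 0 0 0 0; 0 0 0 0 0 0; 0 0 0 0 0 0",
  "gripper": 0
}}

```text
time: 22.45
eef_pos: [0.4681, 0.2432, 0.014]
tcp_rot: [0.724, 0.69, 0.001, 0.0]
contact_force: [-0.6, -0.1, 6.4]
opening: 0.428
```

>>> {"api": "jog_arm", "payload": {
  "commands": "0 0 0.01 0 0 0; 0 0 0.02 0 0 0; 0 0 0.03 0 0 0; 0 0 0.03 0 0 0"
}}

```text
time: 22.95
eef_pos: [0.4683, 0.2432, 0.0446]
tcp_rot: [0.724, 0.69, 0.001, 0.001]
contact_force: [-0.9, -0.3, -0.5]
opening: 0.425
```

```bash
python3 - <<'E'
from h import *
for n in("top","side"):
    c=vision.read_camera(n);cv2.imwrite(f"pics/{n}8.png",c["frame"][:,:,::-1])
    cv2.imwrite(f"pics/{n}8z.png",cv2.resize(c["frame"][70:220,120:320,::-1],None,fx=4,fy=4))
print(get_state()["eef_pos"],get_state()["contact_force"])
E
```

```text
[0.46748104 0.24296201 0.04345734] [ 0.04578307 -0.52665116  0.04138576]
```

View pics/side8z.png

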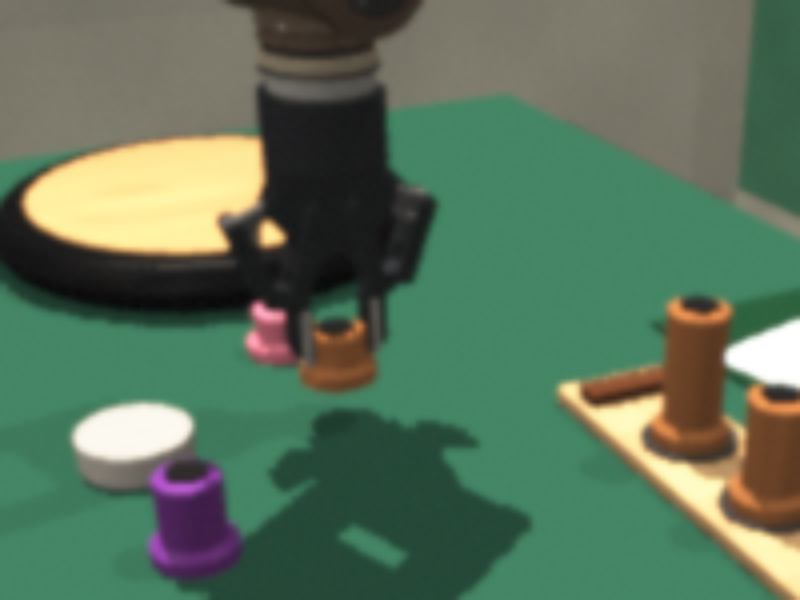

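The 36 mm foot hangs upright in the gripper at (338,355 in the zoomed picture). I'll carry it to pad 1.

>>> {"api": "jog_arm", "payload": {
  "commands": "0.02 -0.01 0.008 0 0 0; 0.05 -0.03 0.008 0 0 0; 0.06 -0.07 0.008 0 0 0; 0.06 -0.115 0.008 0 0 0; 0.06 -0.16 0.008 0 0 0; 0.06 -0.205 0.008 0 0 0; 0.06 -0.25 0.008 0 0 0; 0.06 -0.295 0.008 0 0 0; 0.06 -0.34 0.008 0 0 0; 0.06 -0.38 0.008 0 0 0; 0.075 -0.41 0.008 0 0 0; 0.11 -0.415 0.008 0 0 0; 0.14 -0.415 0.008 0 0 0; 0.156 -0.415 0.008 0 0 0; 0.156 -0.415 0.008 0 0 0; 0.156 -0.415 0.006 0 0 0; 0.156 -0.415 0 0 0 0; 0.156 -0.415 -0.006 0 0 0; 0.156 -0.415 -0.01 0 0 0; 0.156 -0.415 -0.01 0 0 0"
}}

```text
time: 25.55
eef_pos: [0.623, -0.1718, 0.0327]
tcp_rot: [0.724, 0.69, -0.0, -0.001]
contact_force: [0.1, -0.3, -1.3]
opening: 0.425
```

>>> {"api": "jog_arm", "payload": {
  "commands": "0 0 -0.002 0 0 0; 0 0 -0.004 0 0 0; 0 0 -0.005 0 0 0; 0 0 -0.005 0 0 0"
}}

```text
time: 26.05
eef_pos: [0.6237, -0.1721, 0.029]
tcp_rot: [0.724, 0.69, 0.0, 0.0]
contact_force: [-1.8, 1.2, 3.1]
opening: 0.426
```

```bash
python3 - <<'E'
from h import *
for n in("top","side"):
    c=vision.read_camera(n);cv2.imwrite(f"pics/{n}9.png",c["frame"][:,:,::-1])
print(get_state()["eef_pos"],get_state()["contact_force"])
E
```

```text
[ 0.62370427 -0.17208078  0.02899076] [-2.15361422  0.87163829  5.72418295]
```

View pics/side9.png

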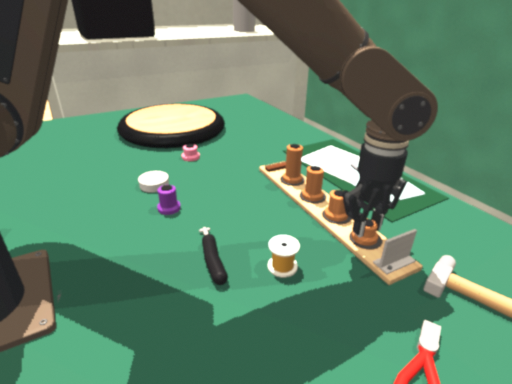

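The 36 mm foot is on pad 1 at (366,233) with light contact. I'll release it, retreat clear and check.

>>> {"api": "jog_arm", "payload": {
  "commands": "0 0 0 0 0 0; 0 0 0 0 0 0; 0 0 0 0 0 0; 0 0 0 0 0 0; 0 0 0.02 0 0 0; 0 0 0.06 0 0 0; 0 0 0.11 0 0 0; -0.04 -0.03 0.15 0 0 0; -0.08 -0.07 0.17 0 0 0; -0.12 -0.11 0.19 0 0 0; -0.15 -0.15 0.2 0 0 0; -0.18 -0.19 0.2 0 0 0; -0.2 -0.23 0.2 0 0 0; -0.21 -0.27 0.2 0 0 0; -0.22 -0.3 0.2 0 0 0; -0.22 -0.3 0.2 0 0 0; -0.22 -0.3 0.2 0 0 0",
  "gripper": 80
}}

```text
time: 28.28
eef_pos: [0.4037, -0.4716, 0.2292]
tcp_rot: [0.724, 0.69, 0.0, 0.0]
contact_force: [-0.6, -0.1, -0.5]
opening: 0.8
```

```bash
python3 - <<'E'
from h import *
c=vision.read_camera("top");W=world(c)
cv2.imwrite("pics/top10.png",c["frame"][:,:,::-1])
for q in ["foot_36","pad_a","spool"]:
    for d in cut_out("top",q):
        m=d["pixels"]&(c["z_map"]>0);p=W[m]
        zt=np.percentile(p[:,2],90);t=p[p[:,2]>zt-.006]
        mid=(t.min(0)+t.max(0))/2
        print(q,round(d["conf"],2),np.round(d["box"],0),"ztop",zt.round(4),"mean",t.mean(0).round(4)[:2],"mid",mid.round(4)[:2])
c=vision.read_camera("side")
cv2.imwrite("pics/side10.png",c["frame"][:,:,::-1])
E
```

```text
foot_36 0.86 [239. 148.  20.  23.] ztop 0.1046 mean [0.6375 0.0905] mid [0.6379 0.0906]
foot_36 0.81 [219. 263.  22.  18.] ztop 0.0546 mean [0.3337 0.1301] mid [0.3329 0.1308]
foot_36 0.71 [138. 212.  19.  16.] ztop 0.0359 mean [0.4714 0.3576] mid [0.4717 0.3576]
foot_36 0.63 [305. 156.  20.  22.] ztop 0.0688 mean [ 0.6268 -0.0843] mid [ 0.6269 -0.0851]
foot_36 0.63 [272. 151.  23.  20.] ztop 0.0869 mean [0.6315 0.0018] mid [0.6319 0.0022]
pad_a 0.59 [304. 156.  24.  21.] ztop 0.017 mean [ 0.6275 -0.0832] mid [ 0.63   -0.0854]
pad_a 0.54 [238. 153.  23.  18.] ztop 0.0174 mean [0.6283 0.0882] mid [0.6334 0.0902]
spool 0.59 [328. 223.  22.  21.] ztop 0.0517 mean [ 0.4489 -0.1471] mid [ 0.4485 -0.1479]
```

View pics/top10.png

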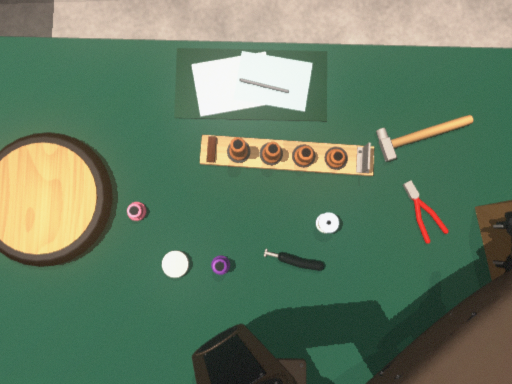

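View pics/side10.png

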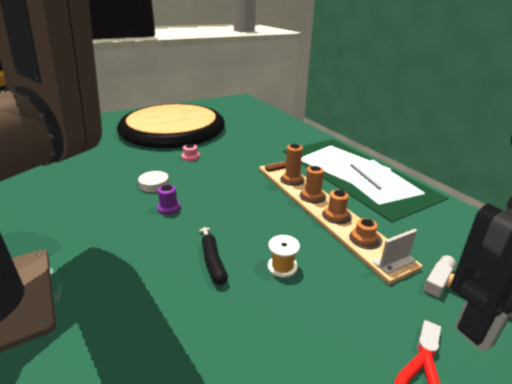

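All four feet stand in order in both views: 90 (238,149), 72 (271,152), 54 (304,155), 36 (336,158). The network missed the 36 mm foot, so I'll measure it from depth before handing in.

```bash
python3 - <<'E'
from h import *
c=vision.read_camera("top");p=world(c)[c["z_map"]>0]
t=p[(np.hypot(p[:,0]-.6242,p[:,1]+.1725)<.035)&(p[:,2]>.04)]
print(len(t),t.mean(0).round(4),((t.min(0)+t.max(0))/2).round(4),np.ptp(t,axis=0).round(3),np.percentile(t[:,2],90))
s=get_state();print(s["dq"],s["contact_force"])
ok=abs(t[:,0].mean()-.6242)<.006 and abs(t[:,1].mean()+.1725)<.006
print(ok)
if ok: ctrl.sign_off()
E
```

```text
171 [ 0.6227 -0.1702  0.0485] [ 0.6235 -0.1701  0.0484] [0.037 0.038 0.016] 0.05197500338507297
[-0.00451073  0.00345136 -0.00233663  0.00133983 -0.00078219  0.0005249 ] [-0.28705894 -0.88614864 -0.084254  ]
True
the job is handed in; nothing more can be done
```

The four beech feet now stand upright on the pads in order of height: 36, 54, 72 and 90 mm, counting from the steel stop. I lowered each one to light contact before releasing it, and the job was handed in at about 28.5 s of the 109 s allowed. No verdict is reported.

- **Centring:** depth measurements after release put each foot's axis within about 3 mm of its pad's centre; the limit is 12 mm.
- **Heights:** the tops read 52, 69, 87 and 105 mm, which fits each foot standing on a pad 15 mm above the table.
- **Spool and look-alikes:** the spool's measured position changed by less than 1 mm. The pink and purple look-alikes were not touched.
- **Gripper:** it was open and clear of everything at hand-in.

One check disagreed: in the last picture the network did not find the 36 mm foot. I confirmed it by eye in both views and measured it directly from the depth map, which put it about 2.8 mm off centre.

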